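Feed one washer and seat it in the tacking jig

TASK

Push the black palm button of the washer feeder all the way in, once, so that a single washer comes out, and let the button spring right back. Then nudge that washer sideways across the steel plate with your fingertips, without picking it up, until it sits snugly in the vee of the tacking jig, and move clear. Leave the other washers in the feeder and do not disturb the tools and things around.

Things in the scene. Friction and masses are not known exactly. Their poses are not given: they have to be found in the camera images.
- feeder: aluminium hand slide feeder, fixed on a dark steel plate that covers the bench (plate top z = 0.010). Origin: on the plate under the middle of the magazine, an open-topped square chute 58 x 58 mm outside, 42 mm tall, holding four stacked washers. Its x axis is the way washers come out, z up. A housing 45 mm wide, 34 mm tall runs back from x = -29 to -84 mm, then the plunger and button
- outlet (a point): on the plate, 65 mm from the feeder's origin along feeder +x: where the middle of the fed washer's underside lies with the plunger fully in, and about where it stays; its rear edge is then 10 mm clear of the chute. Only one washer fits the 11.5 mm gap under the chute's front. Feeder feet with black knobs (16 mm tall) reach 51 mm to each side, between feeder x = -29 and +5 mm
- button_face (a point): middle of the outer (rear) face of the black mushroom palm button, 36 mm across, 34 mm above the plate; it faces feeder -x, so it is pushed along feeder +x. Moves with the plunger.
- plunger (a joint): plunger slide in m: 0 = sprung right back (rest), 0.067 = fully in against its stop. A return spring pushes back with about 4 N at rest and 8 N fully in; feeding a washer adds 3 to 8 N. The button springs back by itself when released. A short push leaves the washer stuck under the gate.
- washer1: the lowest washer in the stack, the one that is fed: thick plain steel washer, 50 mm across, 8 mm thick, with a 13 mm hole (too small for a fingertip), 115 g. Origin: middle of its underside; z is its axis, up. It lies flat and stops when it is no longer pushed.
- washer2: second washer from below, same kind; drops to the bottom when the plunger has gone back
- washer3: third washer from below, same kind
- washer4: top washer, same kind
- jig: fixed steel tacking jig on the plate: two bars 12 mm wide and 12 mm tall set as a 90 degree vee that opens to jig -x, with an open hold-down clamp behind it (from x = +50 to +158 mm, up to 93 mm tall). Origin as seat; x axis points into the vee along its middle line. The mouth of the vee is about 64 mm wide, at jig x about +4 mm
- seat (a point): where the middle of the washer's underside is when the washer touches both bars of the vee; on the plate, z = 0.010
- sandblock: grey sanding block 95 x 58 x 34 mm standing on the plate; leave alone. Origin: middle of its underside
- bottle: white plastic bottle, 62 mm across, 170 mm tall, on the bench; leave alone. Origin: middle of its underside
- pliers: locking pliers, about 210 x 50 x 16 mm, lying on the bench; leave alone. Origin: under its middle; x along its length
Not all that is in view belongs to the job. Leave any blue or green look-alike of the washer4 alone.

How it is judged:
On the way, in this order (a step that is already met when the one before it is completed fails the run):
1. the plunger is pushed fully in and the washer is out in front of the gate (value of joint plunger above 0.061 m and x of washer1 in the frame of feeder above 0.057 m), for 0.05 s.
2. the plunger is let right back, with the washer still out on the plate and not yet in the jig (value of joint plunger below 0.004 m and x of washer1 in the frame of feeder above 0.057 m and horizontal distance between washer1 and seat above 0.03 m), for 0.1 s.
At the end, for the whole second after the job is handed in: the fed washer lies flat and still on the plate in the vee of the jig, its middle within 6 mm of the seated place; the plunger is sprung back (within 4 mm); the other three washers lie flat in the magazine (horizontal distance between washer1 and seat below 0.006 m and height (world z) of washer1 below 0.0125 m and angle between washer1's own z axis and vertical below 0.06 rad and linear speed of washer1 below 0.01 m/s and value of joint plunger below 0.004 m and horizontal distance between each of washer2, washer3, washer4 and feeder below 0.006 m and angle between each of washer2, washer3, washer4's own z axis and vertical below 0.1 rad); the robot touches nothing.
It fails at once if the fed washer is lifted off the plate or tipped up (height (world z) of washer1 above 0.02 m or angle between washer1's own z axis and vertical above 0.3 rad).
It fails at once if another washer is pushed or taken out of the magazine (a second press) (horizontal distance between any of washer2, washer3, washer4 and feeder above 0.012 m or height (world z) of washer4 above 0.05 m).
It fails at once if a bystander is disturbed (distance of any of sandblock, bottle, pliers from where it was at the start of the episode above 0.015 m or angle between bottle's own z axis and vertical above 0.3 rad).
It also fails if it takes over 58 s, if anything falls off the work surface, if the arm or the gripper's body presses on something with over 40 N, if the wrist force passes 120 N, or if a joint passes its speed limit or range.

ROBOT

A 6-joint arm with a two-finger parallel gripper is mounted at the origin on the work surface. World frame = base frame: x ahead of the robot, y to its left, z up, the work surface at z = 0. Lengths are in m, angles in rad, forces in N, time in s.
With the tool pointing down it reaches from about 0.325 to 0.775 m from the base axis. Payload 9.3 kg.
Tool frame: the origin (TCP) lies midway between the tips of the shut fingers; the grasp point (between the pads) lies 19 mm behind it; z points along the fingers, y is the direction in which the jaws open and shut (so a half turn about z gives the same grasp; the last joint's range is limited). The gripper opens to 85 mm and grips with 20 to 120 N. Pads are 22 mm wide; open, the fingers measure 114 mm over their backs; the gripper's body (76 mm by 85 mm) begins 54 mm behind the grasp point. The pads swing forward as they close: fully open they stand 13 mm farther back than shut.
Start: joints at [-1.491, 0.259, 0.021, 1.334, 0, 1.418], TCP at [0.127, -0.535, 0.231] pointing down, gripper open.
Joint ranges: [-3.04, 3.04], [-0.91, 1.82], [-1.04, 1.36], [-1.92, 1.95], [-1.52, 1.45], [-3.14, 3.14]. Speed limits (rad/s): [2.22, 2.22, 2.79, 3.14, 3.14, 3.14].

INTERFACE

Orientations are given as a rotation vector (axis times angle).
In Python, from cell import * gives the robot as it stands.
- The arm moves only by the shell command python3 -m crank 'ROWS' [FORCE]. ROWS is JSON, a list of rows, each an object of numbers: "gripper": the closure, from -1 (fully open) to 1 (shut); "tx", "ty", "tz": the shift along the tool's x, y, z as a fraction of full scale; "roll": the turn about the tool's z as a fraction of full scale. A call has 1 to 8 rows; each row shifts and turns the commanded pose from where the row before left it, along the tool's axes as they then stand; what a row does not reach is not made up. Full scale, the value 1, is 0.25 m for a shift and pi/2 rad for a turn. A row lasts 1/12 s, in which the tool goes at most 41.7 mm and 7.16 degrees, less where a joint would pass 70% of its speed; a pose out of reach is approached as far as the arm can. A call with a number of a shift or a turn outside -1 to 1 is refused whole. A call with a gripper value outside its range is refused whole. The fingers move at their own pace and stop on an object; FORCE is the grip in N (left out, the last holds). Time passes only in rows, so rows that do not move let the fingers close. It gives the time, the measured TCP pose, the force and the opening at its end, in the units of the state.
- get_obs(): the state, without advancing time (a new reading comes with each control period).
- get_image(name): name is "side" or "top"; returns the picture (400x640x3 uint8, red, green, blue); there is no depth.
- camera_info(name): a dict with "fx", "fy", "cx", "cy" (pixels), "distortion" ([k1, k2, p1, p2, k3] as OpenCV has them; the pictures are not rectified), "R" (3x3) and "t" (3): a world point X has camera coordinates R X + t. Camera axes: x right, y down, z forward; pixel columns grow to the right and rows downward; lengths in m; the calibration is good to about 2 mm. A picture is of the moment at which its call begins. camera_info takes no time and is no camera call.
- sign_off(): hands the job in, once; it reports no verdict.
Trained networks look in the newest picture that a camera, given by its name, has taken for a name from the list of things; names that differ only in an ending like _2 or _b are one class to them, and where a whole thing is asked for, a point or a joint stands for the part that bears it (a point fixed in the world has none). Each returns a list of dicts, best first, with "confidence" (0 to 1); they miss things now and then, are a little off and sometimes report something else, mostly with a low value. They report only what shows in the picture. A call takes as long as a camera call. They do not tell look-alikes from the thing itself.
- cut_out(camera, target): "mask" (400x640 bool, what is visible of it).
- spot_point(camera, target): "location" ([x, y, z] in m, in the coordinates of the camera as it stood for that picture, good to about 4 mm: a listed point, or the origin of a listed thing).
The state is a dict: "time_s": time; "qpos": joint angles; "qvel": joint speeds; "effort": joint torques, N m; "position": TCP position; "tool_rot": TCP orientation; "contact_force": force on the tool from outside, world axes, zero at the start; "moment": the same for the moment, N m; "finger_gap": finger opening in m.
Only numpy, scipy, OpenCV 4.12 (cv2) and the standard library are available. Lean on these libraries where they do the work, as an engineer would, in place of code of your own. Each camera call takes 0.05 s, during which the arm holds its last target.

## Working session

There is one attempt and no reset: what is moved stays moved. The work goes in short steps, Python scripts to look and compute and a shell command to move; the robot and the scene stay as the last step left them, time stands still between calls to the robot, and variables do not carry over. Pictures are saved under pics/ and viewed, and the job is handed in when it is done.

```bash
ls; mkdir -p pics
python3 - <<'E'
from cell import *
import cv2
for n in("side","top"):
    im=get_image(n); cv2.imwrite(f"pics/{n}0.png",im[:,:,::-1])
    c=camera_info(n); print(n,c)
print(get_obs())
E
```

```text
pics
side {'fx': 468.2527648767537, 'fy': 468.2527648767537, 'cx': 321.3894695058784, 'cy': 191.28703506514933, 'distortion': array([-0.03764824,  0.        ,  0.        ,  0.        ,  0.        ]), 'R': array([[-0.6744659 , -0.73829135,  0.00465039],
       [-0.51989339,  0.47045736, -0.71300823],
       [ 0.52422   , -0.48331744, -0.70114024]]), 't': array([0.31137787, 0.3163171 , 0.92464253])}
top {'fx': 405.8250769942927, 'fy': 405.8250769942927, 'cx': 317.3421524560436, 'cy': 197.41010461403224, 'distortion': array([-0.04806626,  0.        ,  0.        ,  0.        ,  0.        ]), 'R': array([[-0.0061955 , -0.99997846,  0.00216861],
       [-0.99671571,  0.00600015, -0.08075765],
       [ 0.0807429 , -0.00266182, -0.99673141]]), 't': array([-0.02124365,  0.51342471,  1.10902268])}
{'time_s': 0.1, 'qpos': array([-1.49058047e+00,  2.59128355e-01,  2.08661672e-02,  1.33364863e+00,
       -3.12444750e-05,  1.41817725e+00]), 'qvel': array([-0.00179143, -0.00167599,  0.00106581, -0.00028188,  0.00097244,
        0.00011603]), 'effort': array([ 6.20930252e-03, -5.56692517e+01,  3.45068800e+01,  1.16358339e-02,
       -7.81360154e-05,  1.86569190e-05]), 'position': array([ 0.12686359, -0.53494237,  0.23074192]), 'tool_rot': array([-3.11922030e+00, -3.64781207e-01, -1.43103137e-05]), 'contact_force': array([-0.11169521, -0.45578326, -0.40900383]), 'moment': array([-0.04697614, -0.00647734,  0.00251389]), 'finger_gap': 0.08553235457837317}
```

View pics/side0.png

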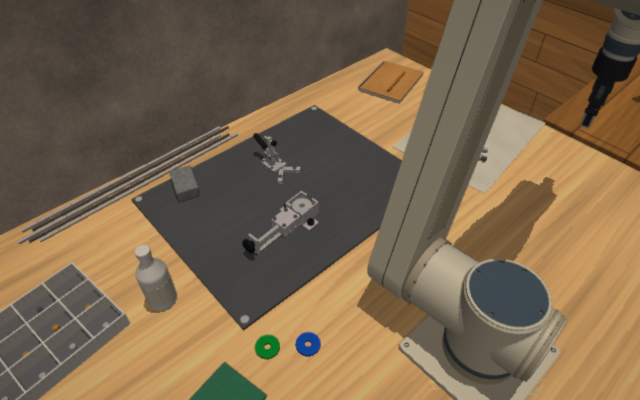

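View pics/top0.png

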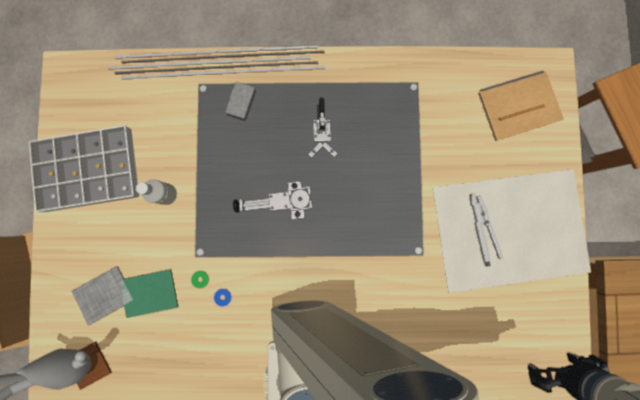

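```bash
cat > h.py <<'E'
from cell import *
import numpy as np, cv2
def w(cam,p):
    c=camera_info(cam); return np.array(c["R"]).T@(np.array(p)-np.array(c["t"]))
def px(cam,X):
    c=camera_info(cam); K=np.array([[c["fx"],0,c["cx"]],[0,c["fy"],c["cy"]],[0,0,1]])
    return cv2.projectPoints(np.array(X,float).reshape(-1,1,3),cv2.Rodrigues(np.array(c["R"]))[0],np.array(c["t"]),K,np.array(c["distortion"]))[0].reshape(-1,2)
def ray(cam,uv,z):
    c=camera_info(cam); K=np.array([[c["fx"],0,c["cx"]],[0,c["fy"],c["cy"]],[0,0,1]])
    n=cv2.undistortPoints(np.array(uv,float).reshape(-1,1,2),K,np.array(c["distortion"])).reshape(-1,2)
    d=np.c_[n,np.ones(len(n))]@np.array(c["R"]); o=-np.array(c["R"]).T@np.array(c["t"])
    return o+d*((z-o[2])/d[:,2])[:,None]
E
python3 - <<'E'
from h import *
for t in["feeder","outlet","button_face","washer4","jig","seat","sandblock","bottle","pliers"]:
    for n in("top","side"):
        for r in spot_point(n,t)[:3]: print(t,n,round(r["confidence"],2),w(n,r["location"]).round(4),px(n,w(n,r["location"])).round(0))
E
```

```text
feeder top 0.96 [0.5126 0.0202 0.01  ] [[301. 198.]]
feeder side 0.87 [0.5111 0.0259 0.0149] [[300. 212.]]
outlet top 0.66 [ 0.517  -0.0385  0.0118] [[322. 196.]]
button_face top 0.63 [0.4861 0.2039 0.0444] [[234. 207.]]
button_face top 0.31 [0.5084 0.0238 0.0071] [[300. 200.]]
washer4 top 0.79 [0.5075 0.0201 0.0326] [[301. 199.]]
washer4 top 0.73 [0.2359 0.2426 0.0008] [[222. 298.]]
washer4 top 0.65 [2.878e-01 3.035e-01 3.000e-04] [[201. 279.]]
washer4 side 0.78 [ 0.2863  0.3034 -0.0028] [[268. 348.]]
washer4 side 0.49 [0.5107 0.0223 0.0344] [[301. 206.]]
jig top 0.63 [ 0.6229 -0.0396  0.0079] [[322. 159.]]
jig side 0.87 [ 0.6245 -0.0385  0.0092] [[291. 179.]]
seat top 0.82 [ 0.6265 -0.0432  0.0076] [[324. 158.]]
seat side 0.84 [ 0.6234 -0.0418  0.0119] [[292. 178.]]
sandblock top 0.7 [0.7865 0.1919 0.0099] [[242. 103.]]
sandblock side 0.68 [0.7894 0.1897 0.0087] [[186. 187.]]
bottle top 0.55 [0.5271 0.404  0.0022] [[167. 194.]]
bottle side 0.94 [ 0.523   0.4077 -0.0018] [[163. 301.]]
pliers top 0.93 [ 4.253e-01 -4.955e-01  1.000e-04] [[483. 228.]]
```

Run:
```python
from h import *
a=cv2.imread("pics/top0.png"); b=cv2.imread("pics/side0.png")
cv2.imwrite("pics/topc.png",cv2.resize(a[90:225,225:355],None,fx=5,fy=5,interpolation=2)[:,:][:600] if 0 else cv2.resize(a[90:225,225:355],None,fx=4.4,fy=4.4,interpolation=2))
cv2.imwrite("pics/sidec.png",cv2.resize(b[125:265,225:345],None,fx=4.2,fy=4.2,interpolation=2))
```

```text
(no output)
```

View pics/topc.png

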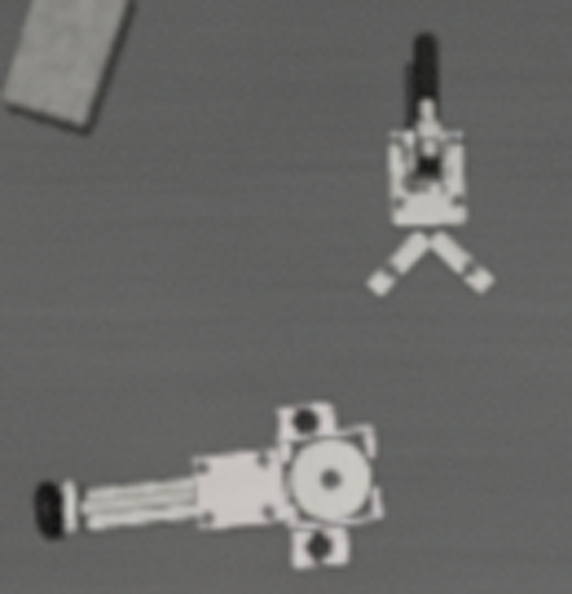

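View pics/sidec.png

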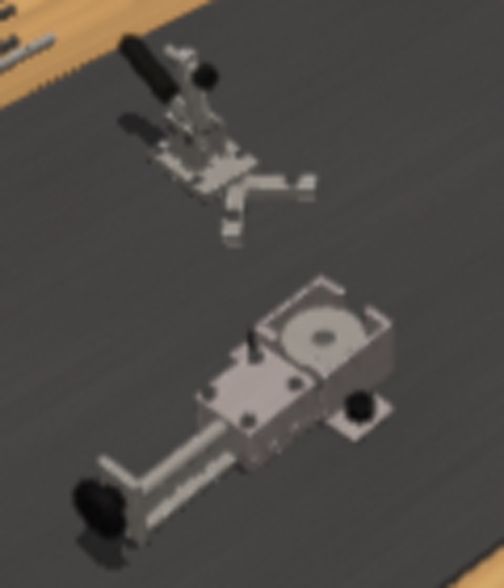

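Run:
```python
from h import *
T=lambda p:(p[0]/4.4+225,p[1]/4.4+90)
S=lambda p:(p[0]/4.2+225,p[1]/4.2+125)
hole=ray("top",[T((330,479))],.042)[0]; bf=ray("top",[T((37,510))],.044)[0]
hs=ray("side",[S((323,338))],.042)[0]; bs=ray("side",[S((95,510))],.044)[0]
print(hole,bf,hs,bs); d=hole-bf; print(np.linalg.norm(d),np.degrees(np.arctan2(d[1],d[0])))
d=hs-bs; print(np.linalg.norm(d),np.degrees(np.arctan2(d[1],d[0])))
print("knobs",ray("top",[T((306,421)),T((319,547))],.026))
print("jig ends",ray("top",[T((380,284)),T((484,281)),T((431,235))],.022))
print("jig side",ray("side",[S((231,232)),S((308,180)),S((237,186))],.022))
print("clamp base",ray("top",[T((391,135)),T((463,133)),T((394,222)),T((466,220))],.022))
```

```text
[0.50787002 0.02305836 0.042     ] [0.48953521 0.20466137 0.044     ] [0.50602661 0.02448424 0.042     ] [0.48980619 0.19980897 0.044     ]
0.1825371778116996 -84.2349002433979
0.17608480990940842 -84.71424736885461
knobs [[0.54592937 0.03875592 0.026     ]
 [0.46634033 0.03072885 0.026     ]]
jig ends [[ 0.63397779 -0.0083455   0.022     ]
 [ 0.63554275 -0.07470904  0.022     ]
 [ 0.66553721 -0.04111252  0.022     ]]
jig side [[ 0.63011088 -0.00500564  0.022     ]
 [ 0.63509363 -0.0730827   0.022     ]
 [ 0.66148608 -0.03520643  0.022     ]]
clamp base [[ 0.73103062 -0.01588409  0.022     ]
 [ 0.73209651 -0.06219618  0.022     ]
 [ 0.67412356 -0.01749835  0.022     ]
 [ 0.67517045 -0.06358947  0.022     ]]
```

```bash
python3 -m crank '[{"roll":0.043,"gripper":1,"tx":0.1},{"roll":0.043,"gripper":1,"tx":0.12},{"tx":0.13,"ty":-0.09,"gripper":1},{"tx":0.13,"ty":-0.09,"gripper":1},{"tx":0.13,"ty":-0.09,"gripper":1},{"tx":0.13,"ty":-0.09,"gripper":1},{"tx":0.13,"ty":-0.09,"gripper":1},{"tx":0.13,"ty":-0.09,"gripper":1}]' 40
```

```text
validation failed for argument at $[0]...
```

```bash
python3 -m crank '[{"tx":0.1,"ty":0,"tz":0,"roll":0.043,"gripper":1},{"tx":0.12,"ty":0,"tz":0,"roll":0.043,"gripper":1},{"tx":0.13,"ty":-0.09,"tz":0,"roll":0,"gripper":1},{"tx":0.13,"ty":-0.09,"tz":0,"roll":0,"gripper":1},{"tx":0.13,"ty":-0.09,"tz":0,"roll":0,"gripper":1},{"tx":0.13,"ty":-0.09,"tz":0,"roll":0,"gripper":1},{"tx":0.13,"ty":-0.09,"tz":0,"roll":0,"gripper":1},{"tx":0.13,"ty":-0.09,"tz":0,"roll":0,"gripper":1}]' 40
```

```text
time_s: 1.67
position: [0.3629, -0.3696, 0.2315]
tool_rot: [3.138, 0.153, 0.0]
contact_force: [1.3, -0.1, 0.1]
finger_gap: -0.0002
```

```bash
python3 -m crank '[{"tx":0.0455,"ty":-0.15,"tz":0,"roll":0,"gripper":1},{"tx":0.0455,"ty":-0.15,"tz":0,"roll":0,"gripper":1},{"tx":0.0455,"ty":-0.15,"tz":0,"roll":0,"gripper":1},{"tx":0.0455,"ty":-0.15,"tz":0,"roll":0,"gripper":1},{"tx":0.0455,"ty":-0.15,"tz":0,"roll":0,"gripper":1},{"tx":0.0455,"ty":-0.15,"tz":0,"roll":0,"gripper":1},{"tx":0.0455,"ty":-0.15,"tz":0,"roll":0,"gripper":1},{"tx":0.0455,"ty":-0.15,"tz":0,"roll":0,"gripper":1}]' && python3 -m crank '[{"tx":0.0455,"ty":-0.15,"tz":0,"roll":0,"gripper":1},{"tx":0.0455,"ty":-0.15,"tz":0,"roll":0,"gripper":1},{"tx":0.0455,"ty":-0.15,"tz":0,"roll":0,"gripper":1},{"tx":0.0455,"ty":-0.15,"tz":0,"roll":0,"gripper":1},{"tx":0.0455,"ty":-0.15,"tz":0,"roll":0,"gripper":1},{"tx":0.0455,"ty":-0.15,"tz":0,"roll":0,"gripper":1},{"tx":0.0455,"ty":-0.15,"tz":0.05,"roll":0,"gripper":1},{"tx":0,"ty":0,"tz":0.1,"roll":0,"gripper":1}]'
```

```text
time_s: 2.33
position: [0.4229, -0.0618, 0.2316]
tool_rot: [3.138, 0.153, 0.001]
contact_force: [0.9, -0.2, 0.5]
finger_gap: 0.0001
time_s: 3.0
position: [0.4835, 0.1705, 0.196]
tool_rot: [-3.099, -0.244, -0.004]
contact_force: [0.1, -0.6, -0.4]
finger_gap: 0.0003
```

```bash
python3 -m crank '[{"tx":0,"ty":0,"tz":0,"roll":0,"gripper":1},{"tx":0,"ty":0,"tz":0,"roll":0,"gripper":1}]'; python3 -c "
from h import *
o=get_obs();print(o['qpos'],o['position'],o['tool_rot'])"
```

```text
time_s: 3.17
position: [0.48, 0.1672, 0.1938]
tool_rot: [-3.102, -0.238, 0.009]
contact_force: [-0.7, -0.3, 0.7]
finger_gap: -0.0006
[ 0.15198892  0.2017403  -0.1515151   1.22074794  0.03058251  3.14057049] [0.48002717 0.16721719 0.19376254] [-3.10223216 -0.23772558  0.00856289]
```

```bash
python3 -m crank '[{"tx":0,"ty":0,"tz":0,"roll":-0.079,"gripper":1},{"tx":0,"ty":0,"tz":0,"roll":-0.079,"gripper":1},{"tx":0,"ty":0,"tz":0,"roll":-0.079,"gripper":1},{"tx":0,"ty":0,"tz":0,"roll":-0.079,"gripper":1},{"tx":0,"ty":0,"tz":0,"roll":-0.079,"gripper":1},{"tx":0,"ty":0,"tz":0,"roll":-0.079,"gripper":1},{"tx":0,"ty":0,"tz":0,"roll":-0.079,"gripper":1},{"tx":0,"ty":0,"tz":0,"roll":-0.079,"gripper":1}]' && python3 -m crank '[{"tx":0,"ty":0,"tz":0,"roll":-0.079,"gripper":1},{"tx":0,"ty":0,"tz":0,"roll":-0.079,"gripper":1},{"tx":0,"ty":0,"tz":0,"roll":-0.079,"gripper":1},{"tx":0,"ty":0,"tz":0,"roll":-0.079,"gripper":1},{"tx":0,"ty":0,"tz":0,"roll":0,"gripper":1},{"tx":0,"ty":0,"tz":0,"roll":0,"gripper":1}]';  python3 -c "
from h import *
from scipy.spatial.transform import Rotation as R
o=get_obs();print(o['qpos'],o['position'],R.from_rotvec(o['tool_rot']).as_matrix().round(4))"
```

```text
time_s: 3.83
position: [0.4812, 0.1666, 0.1962]
tool_rot: [-2.613, -1.694, -0.022]
contact_force: [-0.4, -0.0, -0.2]
finger_gap: -0.0002
time_s: 4.33
position: [0.4811, 0.1668, 0.1957]
tool_rot: [-2.131, -2.276, -0.031]
contact_force: [-0.5, -0.2, -0.1]
finger_gap: -0.0002
[ 0.15071957  0.19949152 -0.14949147  1.22064808  0.03073955  1.65536658] [0.48113693 0.16679089 0.19566552] [[-0.0661  0.9978 -0.0035]
 [ 0.9973  0.0661  0.0306]
 [ 0.0307 -0.0014 -0.9995]]
```

```bash
python3 -m crank '[{"tx":0.1,"ty":0.016,"tz":0,"roll":-0.021,"gripper":1},{"tx":0.1,"ty":0.016,"tz":0,"roll":0,"gripper":1},{"tx":0.1,"ty":0.016,"tz":0,"roll":0,"gripper":1},{"tx":0,"ty":0,"tz":0.16,"roll":0,"gripper":1},{"tx":0,"ty":0,"tz":0.16,"roll":0,"gripper":1},{"tx":0,"ty":0,"tz":0.1,"roll":0,"gripper":1},{"tx":0,"ty":0,"tz":0,"roll":0,"gripper":1},{"tx":0,"ty":0,"tz":0,"roll":0,"gripper":1}]';  python3 -c "
from h import *
from scipy.spatial.transform import Rotation as R
for n in('top','side'):
  im=get_image(n); cv2.imwrite('pics/%s1.png'%n,cv2.resize(im[90:265,200:350],None,fx=3,fy=3)[:,:,::-1])
o=get_obs();print(o['qpos'],o['position'],R.from_rotvec(o['tool_rot']).as_matrix().round(4))"
```

```text
time_s: 5.0
position: [0.485, 0.2459, 0.0918]
tool_rot: [-2.09, -2.312, -0.027]
contact_force: [0.1, 0.2, 0.6]
finger_gap: 0.0001
[ 0.29804928  0.32099947 -0.25439494  0.98846054  0.03049936  1.76698242] [0.48659429 0.24633893 0.09387811] [[-1.018e-01  9.948e-01 -2.300e-03]
 [ 9.943e-01  1.018e-01  3.120e-02]
 [ 3.130e-02  9.000e-04 -9.995e-01]]
```

View pics/side1.png

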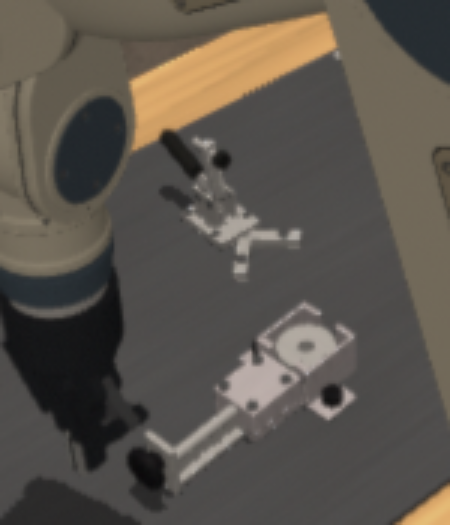

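View pics/top1.png

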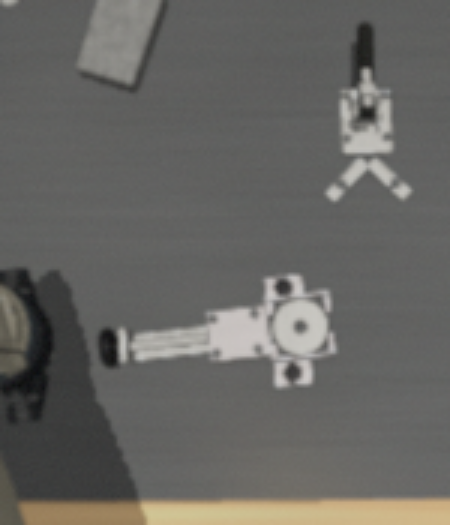

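```bash
python3 -m crank '[{"tx":0,"ty":0,"tz":0.12,"roll":0,"gripper":1},{"tx":0,"ty":0,"tz":0.12,"roll":0,"gripper":1},{"tx":-0.04,"ty":0,"tz":0,"roll":0,"gripper":1},{"tx":-0.04,"ty":0,"tz":0,"roll":0,"gripper":1},{"tx":0,"ty":0,"tz":0,"roll":0,"gripper":1},{"tx":0,"ty":0,"tz":0,"roll":0,"gripper":1}]'; python3 -m crank '[{"tx":-0.04,"ty":0,"tz":0,"roll":0,"gripper":1},{"tx":-0.04,"ty":0,"tz":0,"roll":0,"gripper":1},{"tx":0,"ty":0,"tz":0,"roll":0,"gripper":1}]'
```

```text
time_s: 5.6
position: [0.4887, 0.2276, 0.0334]
tool_rot: [-2.09, -2.315, -0.034]
contact_force: [0.3, -0.9, -0.1]
finger_gap: 0.0
time_s: 5.85
position: [0.4903, 0.2077, 0.0319]
tool_rot: [-2.087, -2.316, -0.035]
contact_force: [1.3, 4.4, 3.9]
finger_gap: -0.0003
```

```bash
python3 -m crank '[{"tx":-0.025,"ty":0,"tz":-0.001,"roll":0,"gripper":1},{"tx":-0.025,"ty":0,"tz":-0.001,"roll":0,"gripper":1},{"tx":-0.025,"ty":0,"tz":-0.001,"roll":0,"gripper":1},{"tx":-0.025,"ty":0,"tz":-0.001,"roll":0,"gripper":1},{"tx":-0.025,"ty":0,"tz":-0.001,"roll":0,"gripper":1},{"tx":-0.025,"ty":0,"tz":-0.001,"roll":0,"gripper":1},{"tx":-0.025,"ty":0,"tz":-0.001,"roll":0,"gripper":1},{"tx":-0.025,"ty":0,"tz":-0.001,"roll":0,"gripper":1}]'; python3 -m crank '[{"tx":-0.02,"ty":0,"tz":-0.001,"roll":0,"gripper":1},{"tx":0,"ty":0,"tz":0,"roll":0,"gripper":1}]'
```

```text
time_s: 6.52
position: [0.4953, 0.1595, 0.032]
tool_rot: [-2.085, -2.317, -0.036]
contact_force: [1.4, 11.3, 0.1]
finger_gap: -0.0002
time_s: 6.68
position: [0.4959, 0.1539, 0.032]
tool_rot: [-2.086, -2.316, -0.036]
contact_force: [2.1, 8.9, 0.0]
finger_gap: -0.0001
```

```bash
python3 -m crank '[{"tx":-0.018,"ty":0,"tz":-0.001,"roll":0,"gripper":1},{"tx":-0.014,"ty":0,"tz":0,"roll":0,"gripper":1},{"tx":0,"ty":0,"tz":0,"roll":0,"gripper":1}]'; python3 -m crank '[{"tx":-0.008,"ty":0,"tz":0,"roll":0,"gripper":1},{"tx":0,"ty":0,"tz":0,"roll":0,"gripper":1}]'
```

```text
time_s: 6.93
position: [0.4963, 0.1497, 0.0321]
tool_rot: [-2.079, -2.314, -0.044]
contact_force: [-0.2, 30.0, 0.9]
finger_gap: 0.0001
time_s: 7.1
position: [0.4963, 0.1496, 0.0322]
tool_rot: [-2.076, -2.314, -0.048]
contact_force: [-0.5, 41.2, 0.4]
finger_gap: 0.0002
```

```bash
python3 -m crank '[{"tx":0.014,"ty":0,"tz":0,"roll":0,"gripper":1}]'; python3 -c "
from h import *
for n in('top','side'):
  im=get_image(n); cv2.imwrite('pics/%s2.png'%n,cv2.resize(im[90:265,200:350],None,fx=3,fy=3)[:,:,::-1])
print(get_obs()['contact_force'])"
```

```text
time_s: 7.18
position: [0.4962, 0.1501, 0.0321]
tool_rot: [-2.081, -2.317, -0.04]
contact_force: [2.7, 7.5, -0.7]
finger_gap: 0.0001
[ 1.35870397 18.80734157  0.12584865]
```

View pics/side2.png

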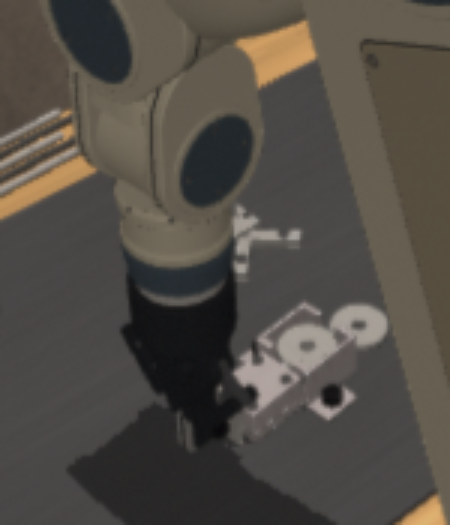

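View pics/top2.png

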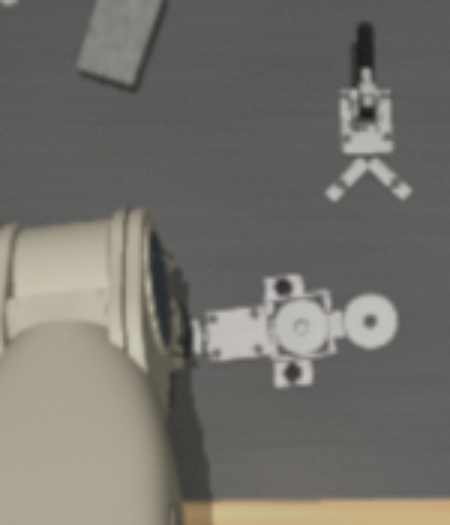

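The fed washer is out, at about (371,321) in the top crop and clear of the gate. The pusher still reaches under the gate. I'll release the button now.

```bash
python3 -m crank '[{"tx":0.04,"ty":0,"tz":0,"roll":0,"gripper":1},{"tx":0.06,"ty":0,"tz":0,"roll":0,"gripper":1},{"tx":0.08,"ty":0,"tz":0,"roll":0,"gripper":1},{"tx":0.1,"ty":0,"tz":0,"roll":0,"gripper":1},{"tx":0.12,"ty":0,"tz":0,"roll":0,"gripper":1},{"tx":0,"ty":0,"tz":0,"roll":0,"gripper":1}]'; python3 -m crank '[{"tx":0,"ty":0,"tz":-0.16,"roll":0,"gripper":1},{"tx":0,"ty":0,"tz":-0.16,"roll":0,"gripper":1},{"tx":0,"ty":0,"tz":-0.16,"roll":0,"gripper":1},{"tx":0,"ty":0,"tz":0,"roll":0,"gripper":1}]'; python3 -c "
from h import *
for n in('top','side'):
  im=get_image(n); cv2.imwrite('pics/%s3.png'%n,cv2.resize(im[90:265,200:350],None,fx=3,fy=3)[:,:,::-1])
print(get_obs()['qpos'])
for t in['washer1','button_face','seat','outlet']:
  for n in('top','side'):
    for r in spot_point(n,t)[:4]: print(t,n,round(r['confidence'],2),w(n,r['location']).round(4))
"
```

```text
time_s: 7.78
position: [0.4851, 0.2496, 0.0349]
tool_rot: [-2.084, -2.318, -0.033]
contact_force: [-0.0, 0.1, -0.3]
finger_gap: 0.0001
time_s: 8.12
position: [0.4887, 0.243, 0.162]
tool_rot: [-2.09, -2.321, -0.044]
contact_force: [0.8, 0.9, 0.3]
finger_gap: -0.0004
[ 0.29106627  0.27328578 -0.15294763  1.13657477  0.03015933  1.75820015]
washer1 top 0.66 [0.5078 0.0214 0.029 ]
washer1 top 0.61 [ 0.5134 -0.0424  0.0088]
washer1 top 0.5 [0.2369 0.2391 0.004 ]
washer1 top 0.37 [ 0.2839  0.3034 -0.0011]
washer1 side 0.73 [ 0.5179 -0.0395  0.0077]
washer1 side 0.7 [ 0.2853  0.307  -0.0029]
washer1 side 0.67 [ 0.2383  0.2434 -0.0008]
washer1 side 0.52 [0.5096 0.0238 0.0268]
button_face top 0.89 [0.4858 0.2041 0.0456]
seat top 0.85 [ 0.6229 -0.0397  0.0078]
seat side 0.95 [ 0.6224 -0.0425  0.0097]
outlet top 0.89 [ 0.5153 -0.0405  0.0088]
```

View pics/side3.png

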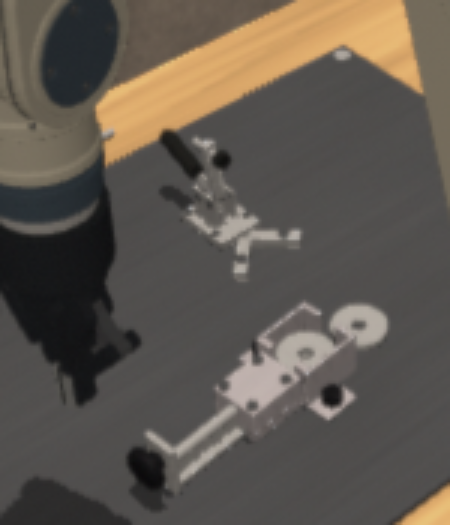

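View pics/top3.png

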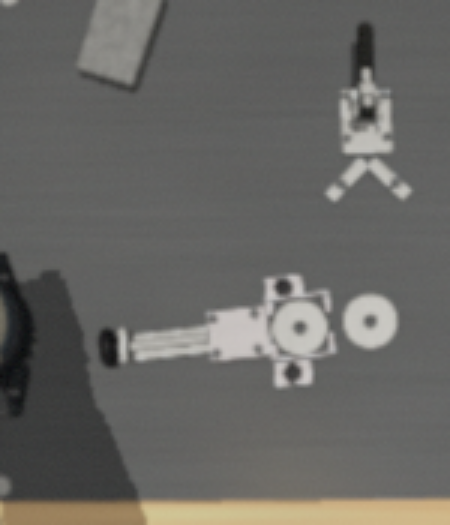

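```bash
python3 -m crank '[{"tx":-0.139,"ty":-0.039,"tz":0,"roll":0,"gripper":1},{"tx":-0.139,"ty":-0.039,"tz":0,"roll":0,"gripper":1},{"tx":-0.139,"ty":-0.039,"tz":0,"roll":0,"gripper":1},{"tx":-0.139,"ty":-0.039,"tz":0,"roll":0,"gripper":1},{"tx":-0.139,"ty":-0.039,"tz":0,"roll":0,"gripper":1},{"tx":-0.139,"ty":-0.039,"tz":0,"roll":0,"gripper":1},{"tx":-0.139,"ty":-0.039,"tz":0,"roll":0,"gripper":1},{"tx":-0.139,"ty":-0.039,"tz":0,"roll":0,"gripper":1}]' && python3 -m crank '[{"tx":0,"ty":0,"tz":0,"roll":0.079,"gripper":0.3},{"tx":0,"ty":0,"tz":0,"roll":0.079,"gripper":0.3},{"tx":0,"ty":0,"tz":0,"roll":0.079,"gripper":0.3},{"tx":0,"ty":0,"tz":0,"roll":0.079,"gripper":0.3},{"tx":0,"ty":0,"tz":0,"roll":0.079,"gripper":0.3},{"tx":0,"ty":0,"tz":0,"roll":0.079,"gripper":0.3},{"tx":0,"ty":0,"tz":0,"roll":0.079,"gripper":0.3},{"tx":0,"ty":0,"tz":0,"roll":0.079,"gripper":0.3}]' && python3 -m crank '[{"tx":0,"ty":0,"tz":0,"roll":0.079,"gripper":0.3},{"tx":0,"ty":0,"tz":0,"roll":0.079,"gripper":0.3},{"tx":0,"ty":0,"tz":0,"roll":0.079,"gripper":0.3},{"tx":0,"ty":0,"tz":0,"roll":0.079,"gripper":0.3},{"tx":0,"ty":0,"tz":0,"roll":0.079,"gripper":0.3},{"tx":0,"ty":0,"tz":0,"roll":0.02,"gripper":0.3},{"tx":0,"ty":0,"tz":0,"roll":0,"gripper":0.3},{"tx":0,"ty":0,"tz":0,"roll":0,"gripper":0.3}]';  python3 -c "
from h import *
from scipy.spatial.transform import Rotation as R
o=get_obs();print(o['qpos'],o['position'],R.from_rotvec(o['tool_rot']).as_matrix().round(4))
print(ray('top',[(323.7,197)],.018))
print(ray('side',[(360/3+200,325/3+90)],.018))"
```

```text
time_s: 9.28
position: [0.4363, -0.0431, 0.1455]
tool_rot: [-2.086, -2.316, -0.03]
contact_force: [1.7, -1.0, -0.5]
finger_gap: 0.0001
time_s: 9.95
position: [0.4369, -0.0416, 0.1454]
tool_rot: [-2.935, -1.032, -0.007]
contact_force: [-0.3, 0.6, -0.1]
finger_gap: 0.0302
time_s: 10.62
position: [0.437, -0.0416, 0.1455]
tool_rot: [-3.111, -0.05, 0.008]
contact_force: [1.0, -0.1, 0.5]
finger_gap: 0.0297
[-0.30531552  0.1227816  -0.37930591  1.08313692  0.02740768  2.80412849] [ 0.43695817 -0.04159469  0.14551337] [[ 0.9995  0.0319 -0.0055]
 [ 0.032  -0.999   0.0305]
 [-0.0045 -0.0306 -0.9995]]
[[ 0.51455287 -0.04213969  0.018     ]]
[[ 0.51192284 -0.04097505  0.018     ]]
```

```bash
python3 -m crank '[{"tx":0,"ty":0,"tz":0.16,"roll":0,"gripper":0.3},{"tx":0,"ty":0,"tz":0.16,"roll":0,"gripper":0.3},{"tx":0,"ty":0.014,"tz":0.15,"roll":0,"gripper":0.3},{"tx":0,"ty":0,"tz":0.03,"roll":0,"gripper":0.3},{"tx":0,"ty":0,"tz":0,"roll":0,"gripper":0.3},{"tx":0,"ty":0,"tz":0,"roll":0,"gripper":0.3}]'; python3 -m crank '[{"tx":0,"ty":0,"tz":0.01,"roll":0,"gripper":0.3},{"tx":0,"ty":0,"tz":0,"roll":0,"gripper":0.3}]'
```

```text
time_s: 11.12
position: [0.437, -0.0415, 0.0216]
tool_rot: [-3.111, -0.048, 0.007]
contact_force: [0.0, -0.6, 0.2]
finger_gap: 0.0301
time_s: 11.28
position: [0.4377, -0.0416, 0.0196]
tool_rot: [-3.112, -0.048, 0.003]
contact_force: [-0.5, -0.2, -0.1]
finger_gap: 0.0302
```

```bash
python3 -m crank '[{"tx":0,"ty":0,"tz":0.012,"roll":0,"gripper":0.3},{"tx":0,"ty":0,"tz":0.008,"roll":0,"gripper":0.3},{"tx":0,"ty":0,"tz":0,"roll":0,"gripper":0.3}]'; python3 -m crank '[{"tx":0,"ty":0,"tz":0.008,"roll":0,"gripper":0.3},{"tx":0,"ty":0,"tz":0,"roll":0,"gripper":0.3}]';  python3 -m crank '[{"tx":0,"ty":0,"tz":0.006,"roll":0,"gripper":0.3},{"tx":0,"ty":0,"tz":0,"roll":0,"gripper":0.3}]'
```

```text
time_s: 11.53
position: [0.4365, -0.0411, 0.0133]
tool_rot: [-3.111, -0.047, 0.006]
contact_force: [-0.0, 0.1, 0.7]
finger_gap: 0.0298
time_s: 11.7
position: [0.4364, -0.041, 0.0111]
tool_rot: [-3.111, -0.047, 0.007]
contact_force: [-0.1, -0.4, 0.1]
finger_gap: 0.0297
time_s: 11.87
position: [0.4366, -0.041, 0.0101]
tool_rot: [-3.111, -0.047, 0.007]
contact_force: [-2.2, 1.1, 6.6]
finger_gap: 0.0299
```

```bash
python3 -m crank '[{"tx":0,"ty":0,"tz":-0.012,"roll":0,"gripper":0.3},{"tx":0.04,"ty":0.0013,"tz":0,"roll":0,"gripper":0.3},{"tx":0.04,"ty":0.0013,"tz":0,"roll":0,"gripper":0.3},{"tx":0.04,"ty":0.0013,"tz":0,"roll":0,"gripper":0.3},{"tx":0.025,"ty":0.001,"tz":0,"roll":0,"gripper":0.3},{"tx":0.025,"ty":0.001,"tz":0,"roll":0,"gripper":0.3},{"tx":0.02,"ty":0.001,"tz":0,"roll":0,"gripper":0.3},{"tx":0,"ty":0,"tz":0,"roll":0,"gripper":0.3}]'; python3 -c "
from h import *
for n in('top','side'):
  im=get_image(n); cv2.imwrite('pics/%s4.png'%n,cv2.resize(im[90:265,200:350],None,fx=3,fy=3)[:,:,::-1])
"
```

```text
time_s: 12.53
position: [0.4851, -0.0414, 0.0122]
tool_rot: [-3.111, -0.047, 0.007]
contact_force: [0.1, -0.3, -0.1]
finger_gap: 0.0302
```

View pics/side4.png

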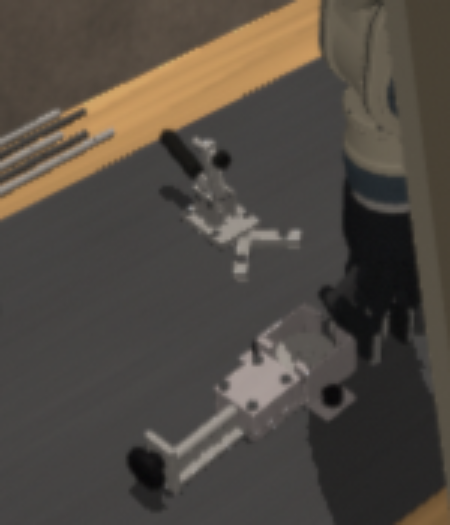

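View pics/top4.png

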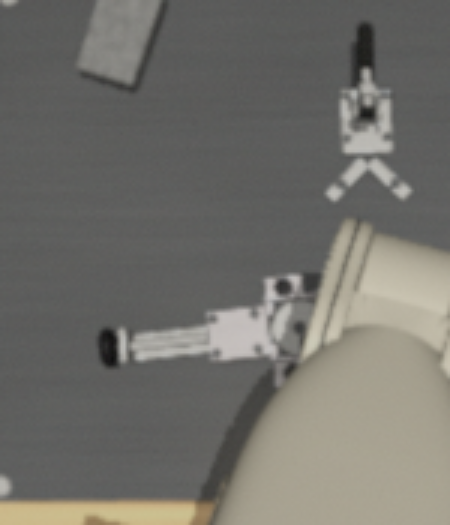

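```bash
python3 -m crank '[{"tx":-0.03,"ty":0,"tz":-0.004,"roll":0,"gripper":0.3},{"tx":-0.03,"ty":0,"tz":0,"roll":0,"gripper":0.53},{"tx":0,"ty":0,"tz":0,"roll":0,"gripper":0.53},{"tx":0,"ty":0,"tz":0,"roll":0,"gripper":0.53},{"tx":0,"ty":0,"tz":0,"roll":0,"gripper":0.53}]'; python3 -m crank '[{"tx":0.025,"ty":0.001,"tz":0,"roll":0,"gripper":0.53},{"tx":0.025,"ty":0.001,"tz":0,"roll":0,"gripper":0.53},{"tx":0.025,"ty":0.001,"tz":0,"roll":0,"gripper":0.53},{"tx":0.025,"ty":0.001,"tz":0,"roll":0,"gripper":0.53},{"tx":0.025,"ty":0.001,"tz":0,"roll":0,"gripper":0.53},{"tx":0.025,"ty":0.001,"tz":0,"roll":0,"gripper":0.53},{"tx":0.025,"ty":0.001,"tz":0,"roll":0,"gripper":0.53}]'; python3 -c "
from h import *
for n in('top','side'):
  im=get_image(n); cv2.imwrite('pics/%s5.png'%n,cv2.resize(im[90:265,200:350],None,fx=3,fy=3)[:,:,::-1])
"
```

```text
time_s: 13.05
position: [0.469, -0.042, 0.0138]
tool_rot: [-3.111, -0.047, 0.006]
contact_force: [0.1, 0.2, 0.3]
finger_gap: 0.0198
time_s: 13.63
position: [0.5135, -0.0422, 0.0131]
tool_rot: [-3.111, -0.047, 0.008]
contact_force: [-1.3, -0.9, 1.8]
finger_gap: 0.02
```

View pics/side5.png

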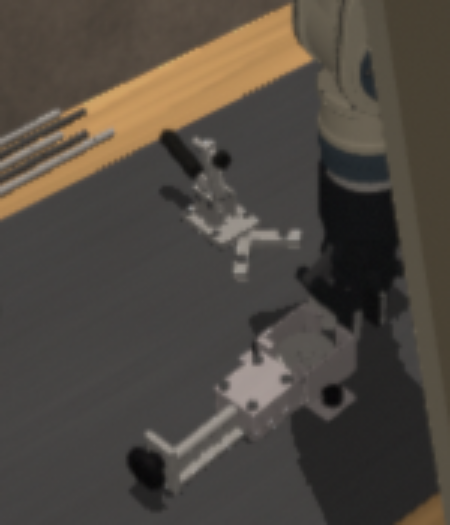

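View pics/top5.png

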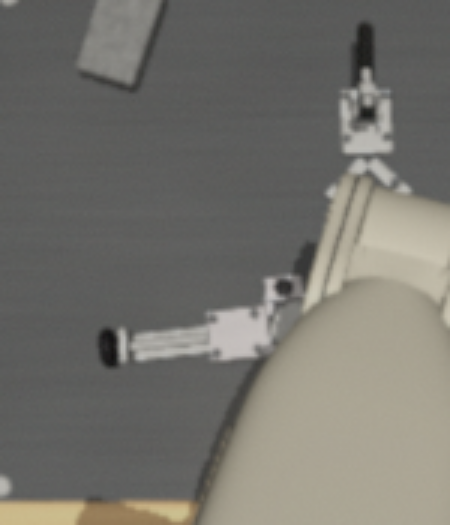

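```bash
python3 -m crank '[{"tx":0.025,"ty":0.0005,"tz":0,"roll":0,"gripper":0.53},{"tx":0.025,"ty":0.0005,"tz":0,"roll":0,"gripper":0.53},{"tx":0.025,"ty":0.0005,"tz":0,"roll":0,"gripper":0.53},{"tx":0.025,"ty":0.0005,"tz":0,"roll":0,"gripper":0.53},{"tx":0.025,"ty":0.0005,"tz":0,"roll":0,"gripper":0.53},{"tx":0.025,"ty":0.0005,"tz":0,"roll":0,"gripper":0.53},{"tx":0.025,"ty":0.0005,"tz":0,"roll":0,"gripper":0.53},{"tx":0.025,"ty":0.0005,"tz":0,"roll":0,"gripper":0.53}]'; python3 -c "
from h import *
im=get_image('side'); cv2.imwrite('pics/side6.png',cv2.resize(im[120:240,240:360],None,fx=4.5,fy=4.5)[:,:,::-1])
"
```

```text
time_s: 14.4
position: [0.5635, -0.0417, 0.013]
tool_rot: [-3.111, -0.047, 0.007]
contact_force: [-1.5, -0.6, 1.2]
finger_gap: 0.02
```

View pics/side6.png

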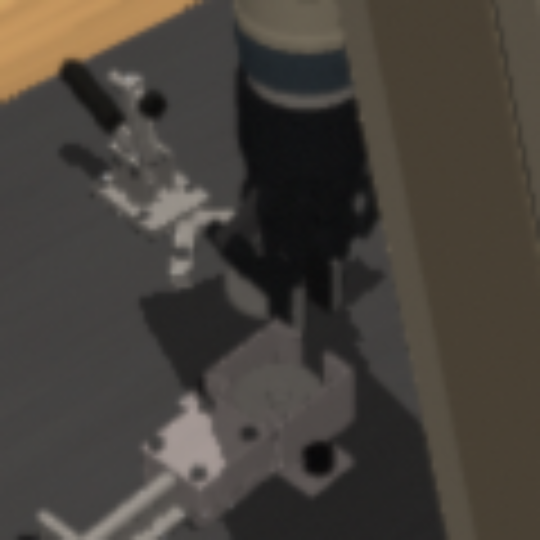

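The washer's edge shows just ahead of the fingers, at about (245,290) in the crop, so it is being pushed squarely. I'll close the last gap slowly.

```bash
python3 -m crank '[{"tx":0.02,"ty":0.0005,"tz":0,"roll":0,"gripper":0.53},{"tx":0.02,"ty":0.0005,"tz":0,"roll":0,"gripper":0.53},{"tx":0.02,"ty":0.0005,"tz":0,"roll":0,"gripper":0.53},{"tx":0.015,"ty":0.0005,"tz":0,"roll":0,"gripper":0.53},{"tx":0.01,"ty":0,"tz":0,"roll":0,"gripper":0.53},{"tx":0,"ty":0,"tz":0,"roll":0,"gripper":0.53}]'; python3 -m crank '[{"tx":0.008,"ty":0,"tz":0,"roll":0,"gripper":0.53},{"tx":0,"ty":0,"tz":0,"roll":0,"gripper":0.53}]'
```

```text
time_s: 14.95
position: [0.5846, -0.0417, 0.0129]
tool_rot: [-3.111, -0.047, 0.007]
contact_force: [-0.7, 0.3, -0.7]
finger_gap: 0.0197
time_s: 15.12
position: [0.5862, -0.0416, 0.0129]
tool_rot: [-3.111, -0.047, 0.007]
contact_force: [-0.1, -0.7, -0.5]
finger_gap: 0.0204
```

```bash
for i in 1; do python3 -m crank '[{"tx":0.008,"ty":0,"tz":0,"roll":0,"gripper":0.53},{"tx":0,"ty":0,"tz":0,"roll":0,"gripper":0.53}]'; python3 -m crank '[{"tx":0.008,"ty":0,"tz":0,"roll":0,"gripper":0.53},{"tx":0,"ty":0,"tz":0,"roll":0,"gripper":0.53}]'; done
```

```text
time_s: 15.28
position: [0.5883, -0.0415, 0.013]
tool_rot: [-3.111, -0.047, 0.007]
contact_force: [-0.7, 0.2, 1.4]
finger_gap: 0.0203
time_s: 15.45
position: [0.5904, -0.0415, 0.0129]
tool_rot: [-3.111, -0.047, 0.007]
contact_force: [-0.4, 0.5, 0.3]
finger_gap: 0.0197
```

```bash
python3 -m crank '[{"tx":0.006,"ty":0,"tz":0,"roll":0,"gripper":0.53},{"tx":0,"ty":0,"tz":0,"roll":0,"gripper":0.53}]'; python3 -m crank '[{"tx":0.006,"ty":0,"tz":0,"roll":0,"gripper":0.53},{"tx":0,"ty":0,"tz":0,"roll":0,"gripper":0.53}]'; python3 -c "
from h import *
im=get_image('side'); cv2.imwrite('pics/side7.png',cv2.resize(im[120:240,240:360],None,fx=4.5,fy=4.5)[:,:,::-1])
"
```

```text
time_s: 15.62
position: [0.5916, -0.0414, 0.0128]
tool_rot: [-3.111, -0.047, 0.008]
contact_force: [-0.2, 0.0, 0.2]
finger_gap: 0.02
time_s: 15.78
position: [0.5923, -0.0412, 0.0127]
tool_rot: [-3.11, -0.047, 0.01]
contact_force: [-4.2, 0.8, 1.7]
finger_gap: 0.0203
```

View pics/side7.png

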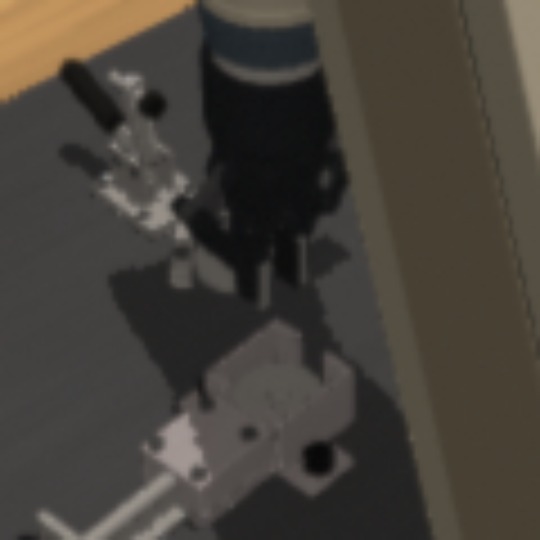

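```bash
python3 -m crank '[{"tx":0.006,"ty":0,"tz":0,"roll":0,"gripper":0.53},{"tx":0,"ty":0,"tz":0,"roll":0,"gripper":0.53}]'; python3 -m crank '[{"tx":0.005,"ty":0,"tz":0,"roll":0,"gripper":0.53},{"tx":0,"ty":0,"tz":0,"roll":0,"gripper":0.53}]'
```

```text
time_s: 16.0
position: [0.5929, -0.041, 0.0125]
tool_rot: [-3.11, -0.047, 0.012]
contact_force: [-9.4, 1.0, 3.6]
finger_gap: 0.0202
time_s: 16.17
position: [0.5932, -0.0409, 0.0124]
tool_rot: [-3.11, -0.047, 0.015]
contact_force: [-12.4, 0.3, 5.6]
finger_gap: 0.02
```

```bash
python3 -m crank '[{"tx":-0.02,"ty":0,"tz":0,"roll":0,"gripper":0.53},{"tx":-0.06,"ty":0,"tz":0,"roll":0,"gripper":0.53},{"tx":-0.06,"ty":0,"tz":-0.02,"roll":0,"gripper":0.53},{"tx":0,"ty":0,"tz":-0.15,"roll":0,"gripper":0.53},{"tx":0,"ty":0,"tz":-0.15,"roll":0,"gripper":0.53},{"tx":-0.1,"ty":0.1,"tz":-0.1,"roll":0,"gripper":0.53},{"tx":-0.05,"ty":0.15,"tz":0,"roll":0,"gripper":0.53},{"tx":0,"ty":0.16,"tz":0,"roll":0,"gripper":0.53}]' && python3 -m crank '[{"tx":0,"ty":0.16,"tz":0,"roll":0,"gripper":0.53},{"tx":0,"ty":0.16,"tz":0,"roll":0,"gripper":0.53},{"tx":0,"ty":0.16,"tz":0,"roll":0,"gripper":0.53},{"tx":0,"ty":0.16,"tz":0,"roll":0,"gripper":0.53},{"tx":0,"ty":0.1,"tz":0,"roll":0,"gripper":0.53},{"tx":0,"ty":0,"tz":0,"roll":0,"gripper":0.53}]';  python3 -c "
from h import *
for n in('top','side'):
  im=get_image(n); cv2.imwrite('pics/%s8.png'%n,cv2.resize(im[90:265,200:350],None,fx=3.4,fy=3.4,interpolation=2)[:,:,::-1])
for t in['washer1','button_face','seat','sandblock','bottle','pliers']:
  for n in('top','side'):
    for r in spot_point(n,t)[:4]: print(t,n,round(r['confidence'],2),w(n,r['location']).round(4))
"
```

```text
time_s: 16.83
position: [0.5274, -0.1484, 0.1167]
tool_rot: [-3.113, -0.051, 0.001]
contact_force: [3.0, 0.7, -0.5]
finger_gap: 0.0203
time_s: 17.33
position: [0.5336, -0.3386, 0.1078]
tool_rot: [-3.113, -0.04, 0.005]
contact_force: [0.6, 1.0, 0.1]
finger_gap: 0.0202
washer1 top 0.65 [ 0.2865  0.3048 -0.0015]
washer1 top 0.64 [ 0.6225 -0.039   0.0078]
washer1 top 0.51 [0.5076 0.0218 0.0259]
washer1 top 0.48 [0.2366 0.2423 0.0017]
washer1 side 0.87 [ 0.2392  0.2445 -0.0029]
washer1 side 0.68 [ 2.857e-01  3.013e-01 -1.000e-04]
washer1 side 0.52 [ 0.6257 -0.0421  0.0069]
button_face top 0.71 [0.4869 0.2055 0.0459]
button_face top 0.65 [0.5112 0.0221 0.0248]
button_face side 0.82 [0.4905 0.2042 0.0422]
seat top 0.57 [ 0.623  -0.0413  0.0073]
seat side 0.65 [ 0.6221 -0.0444  0.0101]
seat side 0.57 [0.5089 0.0216 0.0248]
sandblock top 0.59 [0.7893 0.1926 0.0088]
sandblock side 0.59 [0.7898 0.1879 0.0094]
sandblock side 0.57 [ 4.235e-01 -4.978e-01  1.000e-04]
bottle top 0.97 [0.5299 0.4058 0.0036]
bottle side 0.96 [ 0.5267  0.4068 -0.0016]
pliers side 0.66 [ 0.425  -0.4976  0.0011]
```

View pics/side8.png

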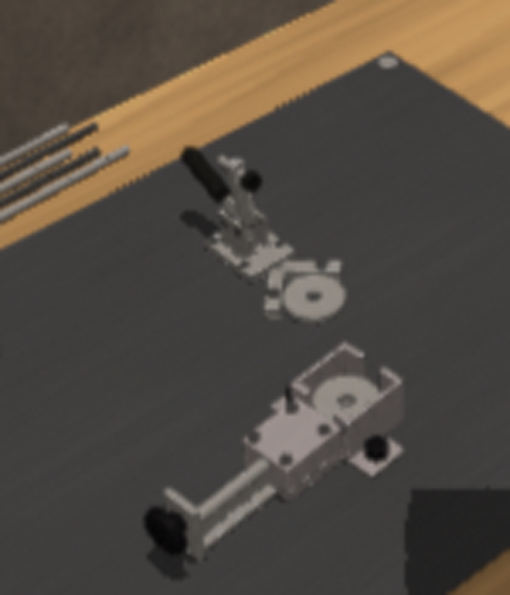

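View pics/top8.png

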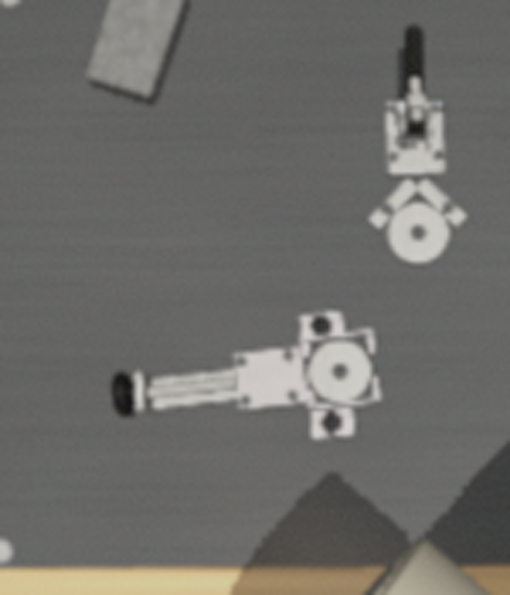

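The washer sits against both bars of the vee, with its middle at about (418,233) in the top crop. The button is back at rest, and the stack still lies flat in the magazine.

```bash
python3 -m crank '[{"tx":0,"ty":0,"tz":0,"roll":0,"gripper":0.53},{"tx":0,"ty":0,"tz":0,"roll":0,"gripper":0.53}]'; python3 -c "
from cell import *
print(sign_off())"
```

```text
time_s: 18.2
position: [0.5335, -0.3328, 0.1084]
tool_rot: [-3.111, -0.047, 0.007]
contact_force: [0.2, 0.3, -0.1]
finger_gap: 0.0202
the job is handed in; nothing more can be done
None
```

I handed the job in at 18.2 s. My last checks show the fed washer seated in the vee and everything else in place, but sign-off gives no verdict.

**What I did:**
- **Button:** I pushed it once to its stop. The force rose to 41 N on the fingertips, then I backed off. One washer came out, and the button sprang back.
- **Washer:** I slid it about 110 mm along +x with two fingertips 20 mm apart, until it pressed against the vee at about 12 N. Then I backed off and moved clear.

**Last checks:**
- **Seating:** The washer touches both bars in both views. The network puts it at (0.6225, -0.039) from the top camera and (0.6257, -0.042) from the side. It puts the seat at (0.623, -0.041) and (0.622, -0.044). They agree to 2–4 mm, which is as good as the network gets.
- **Button:** It reads within about 3 mm of its starting place.
- **Stack:** The stack lies flat in the magazine. Only the top washer can be seen.
- **Bystanders:** The sanding block, bottle and pliers read where they started.
- **Contact:** The force on the tool is about zero.

**What went off plan:**
- **Wrist limit:** The last joint hit its range limit on the first approach, so I turned the tool a quarter turn and pushed the button with the pad edges. The tool kept a tilt of about 1.8° from then on, which had no visible effect.
- **Finger gap:** I first moved in beside the washer with a 30 mm gap. That looked close to the chute, so I backed off and narrowed it to 20 mm.

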